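Change the wash water over to the spare filter

ROBOT

A 7-joint arm with a two-finger parallel gripper is mounted at the origin on the work surface. World frame = base frame: x ahead of the robot, y to its left, z up, the work surface at z = 0. Lengths are in m, angles in rad, forces in N, time in s.
With the tool pointing down it reaches from about 0.4 to 0.85 m from the base axis. Payload 6.9 kg.
Tool frame: the origin (TCP) lies midway between the tips of the shut fingers; the grasp point (between the pads) lies behind it (ctrl.pinch_z is the z of the grasp point in the tool frame, in m); z points along the fingers, y is the line along which they close (so a half turn about z gives the same grasp; the last joint's range is limited). The gripper opens to 85 mm and grips with 20 to 120 N. Pads are 22 mm wide; open, the fingers measure 114 mm over their backs; the gripper's body (76 mm by 85 mm) begins 54 mm behind the grasp point. The pads swing forward as they close: fully open they stand 13 mm farther back than shut.
Start: joints at [1.26, 0.507, -0.238, 1.5, 0.126, 1.149, -0.155], TCP at [0.253, -0.571, 0.231] pointing down, gripper open.
Joint ranges: [-3.08, 3.08], [-0.24, 2.05], [-1.43, 1.35], [0, 2.5], [-1.52, 4.66], [0.17, 1.96], [-2.89, 2.89]. Speed limits (rad/s): [2.39, 2.39, 3.14, 3.14, 3.14, 3.14, 3.14].

INTERFACE

Orientations are given as a unit quaternion [w, x, y, z].
In Python, from station import ctrl, get_state, vision, ticket, models gives the robot as it stands. Calls block until the motion is done:
- ctrl.movep(position, orientation): joint-space move of the TCP to a pose.
- ctrl.movel(position, frame=None, max_speed=0.15): straight line of the TCP; frame=None keeps the orientation; max_speed is the mean speed in m/s.
- ctrl.set_joints(angles): joint-space move.
- ctrl.ungrasp() and ctrl.close_gripper(force=None): open the fingers fully, or close them until they stop; force is the grip in N (None keeps the last).
- ctrl.pause(seconds).
- ctrl.ik(position, orientation): joint angles nearest the present ones, or None.
- get_state(): the state.
- vision.grab_frame(name): name is "side" or "top" or "wrist"; returns (picture, depth): 420x560x3 uint8, blue, green, red; 420x560 float32, m along the optical axis (not along the pixel's ray), 0 where there is no reading.
- vision.camera_info(name): a dict with "mtx" (3x3 intrinsics, pixels), "R" (3x3) and "t" (3): a world point X has camera coordinates R X + t; the wrist camera has in their place "hand_eye" (4x4, takes a point from camera to tool coordinates, whose origin is the TCP and whose axes are the flange's). Camera axes: x right, y down, z forward; pixel columns grow to the right and rows downward; lengths in m; the calibration is good to about 2 mm. A picture is of the moment at which its call begins: read the wrist's pose just before it. camera_info takes no time and is no camera call.
A pose or a line that the arm cannot do raises ctrl.Unreachable and nothing moves.
- ticket.close_job(): hands the job in; it is judged then, once.
Trained networks look in the newest picture that a camera, given by its name, has taken for a name from the list of things; names that differ only in an ending like _2 or _b are one class to them, and where a whole thing is asked for, a point or a joint stands for the part that bears it (a point fixed in the world has none). Each returns a list of dicts, best first, with "p" (0 to 1); they miss things now and then, are a little off and sometimes report something else, mostly with a low value. They report only what shows in the picture. A call takes as long as a camera call.
- models.recognise(camera, target): "point" ([column, row] in pixels, amid what is visible of it).
- models.masks_of(camera, target): "mask" (420x560 bool, what is visible of it) and "point" ([column, row] in pixels, amid what is visible of it).
The state is a dict: "time": time; "qpos": joint angles; "qd": joint speeds; "tau": joint torques, N m; "tcp_pos": TCP position; "eef_rot": TCP orientation; "contact_force": force on the tool from outside, world axes, zero at the start; "wrist_torque": the same for the moment, N m; "width": finger opening in m; "gripper_force": force on a finger pad.
Only numpy, scipy, OpenCV 4.12 (cv2) and the standard library are available. Lean on these libraries where they do the work, as an engineer would, in place of code of your own. Each camera call takes 0.05 s, during which the arm holds its last target. There are 200 camera calls.

TASK

Change the produce-wash water over from the filter in use to the spare one: with a fingertip, first push the shut valve's lever (the one lying across its pipe) fully open, in line with its pipe, and only then push the lever of the filter that was in use fully shut, square across its pipe. Last, let the pressure out of the filter you have shut off: press the small round button in the middle of its cap right down and keep it down for a moment, then let go; leave the other filter's button alone. Only push and press: do not pinch the levers between the fingers, and do not pick up or shift the things standing around.

Things in the scene. Friction and masses are not known exactly. Their poses are not given: they have to be found in the camera images.
- filter_used: the filter branch in use at the start: white ribbed housing, its cap (111 mm across, top at z = 212 mm) has a release button in its middle, a ball valve before it. Origin on the housing's axis at table-top height; x along the branch pipe, away from the robot, y left, z up. Which branch is left or right varies; they look alike but for the lever: along the pipe = open (in use), across = shut (spare)
- filter_spare: the filter branch that is the spare, shut off at the start: white ribbed housing, its cap (111 mm across, top at z = 212 mm) has a release button in its middle, a ball valve before it. Origin on the housing's axis at table-top height; x along the branch pipe, away from the robot, y left, z up. Which branch is left or right varies; they look alike but for the lever: along the pipe = open (in use), across = shut (spare)
- stand: steel base plate (330 x 540 x 8 mm) with both filter branches 260 mm apart on it, at y = +130 and -130 mm; origin under its middle, same x and y directions as the filters. Each branch pipe (22 mm, axis at z = 185 mm) runs along x from an elbow at x = -145 mm through the valve (x = -95 mm) and housing (x = 0) to an elbow at x = 145 mm
- lever_used (a joint): quarter-turn lever of the filter in use's valve, rad: 0 = fully open, along the pipe, pointing to -x of its filter body (to the robot); 1.57 = fully shut, across the pipe, pointing to +y (left); solid stops at both. Black sleeve 33 to 91 mm out from the stem, 20 mm wide, 12 mm thick. Takes 6 to 7 N at 70 mm out, stays where left. Starts between 0 and 0.3 (open, perhaps a little throttled)
- lever_spare (a joint): quarter-turn lever of the spare filter's valve, rad: 0 = fully open, along the pipe, pointing to -x of its filter body (to the robot); 1.57 = fully shut, across the pipe, pointing to +y (left); solid stops at both. Black sleeve 33 to 91 mm out from the stem, 20 mm wide, 12 mm thick. Takes 6 to 7 N at 70 mm out, stays where left. Starts between 1.48 and 1.57 (shut)
- lever_used_pivot (a point): turning axis of the used filter's lever, at mid-thickness of the lever (240 mm above the table; lever from 234 to 246 mm, nothing under its outer half above 202 mm); 95 mm in -x from the filter body's origin
- lever_spare_pivot (a point): the same for the spare filter's lever
- lever_used_tip (a point): outer end of the used filter's lever, 91 mm from its pivot, at mid-thickness
- lever_spare_tip (a point): outer end of the spare filter's lever, 91 mm from its pivot, at mid-thickness
- release_used (a joint): pressure-release button on the cap of the filter in use at the start, m: 0 = up, 0.005 = fully down; springs back; fully down takes about 5 N, straight down. Black, round, 20 mm across
- release_spare (a joint): pressure-release button on the cap of the spare filter, m: 0 = up, 0.005 = fully down; springs back; fully down takes about 5 N, straight down. Black, round, 20 mm across. Not to be pressed
- release_used_top (a point): centre of the top face of the used filter's release button, 225 mm above the table when up; a flat collar 34 mm across surrounds it 9 mm lower
- release_spare_top (a point): centre of the top face of the spare filter's release button, 225 mm above the table when up
- cartridge: loose white filter cartridge, 67 mm across, 125 mm tall, standing on the stand's base plate between the two housings; origin under its middle
- grease: loose small white jar, 48 mm across, 45 mm tall, on the base plate in front of the cartridge; origin under its middle
- spanner: loose black housing spanner lying on the table in front and to the right of the stand: a ring 140 mm across (its centre is the origin) with a handle along -x, 285 mm long overall, 14 mm thick
- sprayer: loose white spray bottle, 72 mm across, 205 mm tall, on the table to the right of the stand; origin under its middle
- pineapple: loose pineapple standing on the table to the left of the stand, 108 mm across, about 250 mm tall with its crown; origin under its middle
- bowl: loose steel bowl, 140 mm across, 55 mm tall, on the table in front and to the left of the stand; origin under its middle

How it is judged:
By the outcome, as a careful person would: the job done as asked, in the order asked, and still so for the second after the job is handed in, with the robot touching nothing.
It also fails if it takes over 64 s, if anything falls off the work surface, if the arm or the gripper's body presses on something with over 40 N, if the wrist force passes 120 N, or if a joint passes its speed limit or range.

## Working session

There is one attempt and no reset: what is moved stays moved. The work goes in short steps, each a Python script; the robot and the scene stay as the last script left them, time stands still between calls to the robot, and variables do not carry over. Pictures are saved under pics/ and viewed, at most 10 in all, crops included, and the job is handed in when it is done.

```bash
mkdir -p pics; cat > h.py <<'E'
import numpy as np, cv2
from station import ctrl, get_state, vision, ticket, models
def world(cam, depth, uv):
    i=vision.camera_info(cam); uv=np.atleast_2d(uv).astype(float)
    u=np.round(uv).astype(int); z=depth[u[:,1],u[:,0]]
    p=(np.linalg.inv(i["mtx"])@np.c_[uv,np.ones(len(uv))].T)*z
    return ((np.array(i["R"]).T)@(p-np.array(i["t"])[:,None])).T
E
python3 - <<'E'
from h import *
s=get_state();print(s["time"],s["eef_rot"],s["width"],ctrl.pinch_z)
a,d=vision.grab_frame("top");cv2.imwrite("pics/top.png",a);np.save("top_d.npy",d)
for n in ["filter_used","filter_spare","lever_used","lever_spare","release_used","release_spare","lever_used_tip","lever_spare_tip","release_used_top","release_spare_top","lever_used_pivot"]:
    for r in models.recognise("top",n)[:2]: print(n,round(r["p"],2),r["point"],world("top",d,r["point"])[0].round(3))
a,d=vision.grab_frame("side");cv2.imwrite("pics/side.png",a)
E
```

```text
0.0 [-8.79715060e-04  9.78365830e-01  2.06880360e-01 -2.13213439e-04] 0.08596105607498354 -0.0187
filter_used 0.65 [221.7, 160.5] [0.623 0.174 0.211]
filter_spare 0.72 [302.3, 178.1] [ 0.566 -0.055  0.243]
filter_spare 0.7 [311.3, 156.3] [ 0.643 -0.082  0.209]
lever_used 0.75 [218.9, 197.2] [0.506 0.17  0.244]
lever_used 0.47 [282.3, 199.9] [ 0.551 -0.001  0.058]
lever_spare 0.56 [299.8, 177.0] [ 0.568 -0.048  0.246]
release_used 0.66 [218.6, 197.1] [0.506 0.171 0.244]
release_used 0.58 [224.5, 153.4] [0.639 0.164 0.226]
lever_used_tip 0.77 [220.1, 194.7] [0.513 0.167 0.244]
lever_spare_tip 0.67 [301.4, 174.4] [ 0.577 -0.053  0.242]
release_used_top 0.38 [222.5, 149.8] [0.651 0.171 0.222]
lever_used_pivot 0.86 [226.2, 158.8] [0.628 0.161 0.212]
```

View pics/top.png

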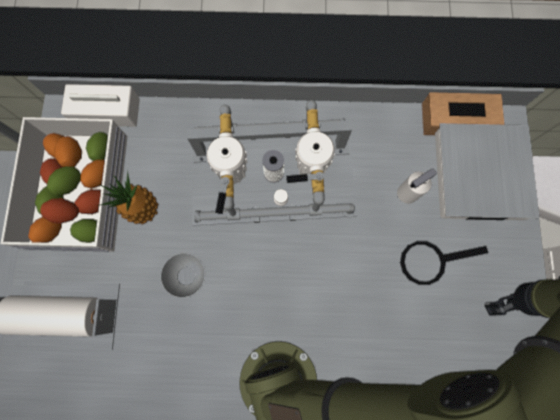

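View pics/side.png

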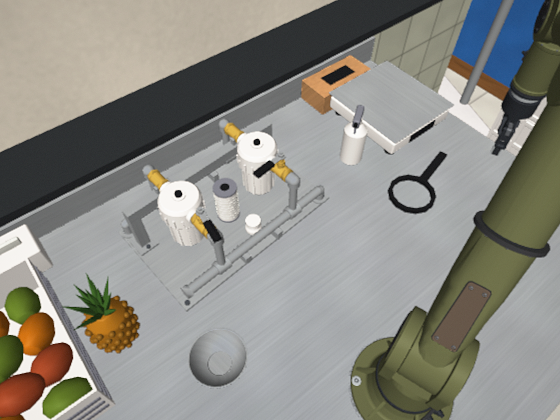

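The left lever (about 221,203) lies along its pipe, so the left filter is in use. The right lever (297,178) lies across its pipe, so that one is the spare. The buttons are at about (225,152) and (316,149). Next I'll fit the stand pose from the dark blobs.

```bash
cat >> h.py <<'E'
def onplane(cam, uv, z):
    i=vision.camera_info(cam); R=np.array(i["R"]); c=-R.T@np.array(i["t"])
    r=R.T@np.linalg.inv(i["mtx"])@np.array([*uv,1.]); return c+r*(z-c[2])/r[2]
def blob(img,uv,w):
    x,y=map(int,uv); g=cv2.cvtColor(img,cv2.COLOR_BGR2GRAY)[y-w:y+w+1,x-w:x+w+1]
    n,l,st,ce=cv2.connectedComponentsWithStats((g<70).astype(np.uint8))
    k=min([k for k in range(1,n) if st[k,4]>8],key=lambda k:np.hypot(*(ce[k]-w)))
    yy,xx=np.where(l==k); wt=(90.-g[yy,xx])
    return np.array([x-w+np.average(xx,weights=wt),y-w+np.average(yy,weights=wt)]),st[k,4]
E
python3 - <<'E'
from h import *
T=cv2.imread("pics/top.png");S=cv2.imread("pics/side.png")
for cam,im,pts in (("top",T,dict(bu=(225,152),bs=(316,149),lu=(221,203),ls=(297,178))),("side",S,dict(bu=(179,194),bs=(257,142),lu=(212,231),ls=(264,169)))):
    P={}
    for k,uv in pts.items():
        c,n=blob(im,uv,14); P[k]=onplane(cam,c,.224 if k[0]=='b' else .244); print(cam,k,c.round(1),n,P[k].round(4))
    v=P['bu']-P['bs']; ux=np.array([v[1],-v[0]])/np.hypot(v[0],v[1]); uy=np.array([-ux[1],ux[0]])
    print("dist",np.hypot(v[0],v[1]),"yaw",np.arctan2(ux[1],ux[0]))
    for b,l in(('bu','lu'),('bs','ls')):
        pv=P[b][:2]-.095*ux; d=P[l][:2]-pv; print(b,"pivot",pv.round(4),"r",np.hypot(*d).round(4),"ang",np.arctan2(d@uy,-d@ux).round(3))
E
```

```text
top bu [224.7 151.1] 18 [0.6463 0.1646 0.224 ]
top bs [315.8 146.1] 19 [ 0.6678 -0.0931  0.224 ]
top lu [220.5 202.7] 144 [0.4907 0.1647 0.244 ]
top ls [296.6 178.1] 138 [ 0.5653 -0.0396  0.244 ]
dist 0.25866606913550366 yaw 0.08355567974944339
bu pivot [0.5516 0.1567] r 0.0614 ang 0.214
bs pivot [ 0.5732 -0.1011] r 0.062 ang 1.527
side bu [177.9 193.4] 39 [0.6444 0.1675 0.224 ]
side bs [256.5 141.6] 30 [ 0.6659 -0.091   0.224 ]
side lu [212.1 230.6] 200 [0.488  0.1675 0.244 ]
side ls [263.6 168.6] 158 [ 0.563  -0.0371  0.244 ]
dist 0.2593611677098062 yaw 0.08295898664787367
bu pivot [0.5497 0.1596] r 0.0622 ang 0.211
bs pivot [ 0.5712 -0.0989] r 0.0624 ang 1.522
```

```bash
cat >> h.py <<'E'
from scipy.spatial.transform import Rotation as Ro
yaw=.0833; ux=np.array([np.cos(yaw),np.sin(yaw)]); uy=np.array([-ux[1],ux[0]])
PU=np.array([.5507,.1581]); PS=np.array([.5722,-.1000]); BU=np.array([.6454,.1660])
def quat(phi):
    q=(Ro.from_euler('z',phi)*Ro.from_euler('x',np.pi)).as_quat(); return np.r_[q[3],q[:3]]
def pose(pv,a,d,z=.222,r=.070,flip=0):
    t=np.sin(a)*ux+np.cos(a)*uy; u=-np.cos(a)*ux+np.sin(a)*uy
    return np.r_[pv+r*u+d*t,z], quat(yaw+np.pi/2-a+flip)
def F(): return np.array(get_state()["contact_force"])
E
python3 - <<'E'
from h import *
for flip in (0,-np.pi,np.pi):
    for n,pv,d,A in(("spare",PS,.022,(1.5,.75,0)),("used",PU,-.022,(.2,.9,1.57))):
        for a in A:
            j=ctrl.ik(*pose(pv,a,d,flip=flip)); print(round(flip,1),n,a,None if j is None else np.round(j,2))
j=ctrl.ik(np.r_[BU,.22],quat(0)); print(j)
E
```

```text
0 spare 1.5 [ 0.3   0.47 -0.46  1.63  0.23  1.1  -1.63]
0 spare 0.75 [ 0.48  0.42 -0.66  1.76  0.29  1.06 -0.95]
0 spare 0 [ 0.65  0.4  -0.76  1.81  0.32  1.05 -0.15]
0 used 0.2 [ 0.36  0.47 -1.05  1.83  0.45  1.11 -0.97]
0 used 0.9 [ 0.28  0.53 -1.1   1.77  0.52  1.16 -1.8 ]
0 used 1.57 [ 0.05  0.51 -0.8   1.66  0.4   1.14 -2.34]
-3.1 spare 1.5 [ 0.6   0.6  -1.01  1.62  0.54  1.22  1.2 ]
-3.1 spare 0.75 [ 0.77  0.6  -1.22  1.75  0.6   1.23  1.86]
-3.1 spare 0 [-0.6   0.56  1.15  1.83 -0.56  1.13 -2.3 ]
-3.1 used 0.2 [ 0.44  0.54 -1.22  1.83  0.56  1.17  2.06]
-3.1 used 0.9 [ 0.33  0.59 -1.22  1.77  0.59  1.21  1.26]
-3.1 used 1.57 [ 0.27  0.71 -1.31  1.66  0.71  1.34  0.5 ]
3.1 spare 1.5 [ 0.6   0.6  -1.01  1.62  0.54  1.22  1.2 ]
3.1 spare 0.75 [ 0.77  0.6  -1.22  1.75  0.6   1.23  1.86]
3.1 spare 0 [-0.6   0.56  1.15  1.83 -0.56  1.13 -2.3 ]
3.1 used 0.2 [ 0.44  0.54 -1.22  1.83  0.56  1.17  2.06]
3.1 used 0.9 [ 0.33  0.59 -1.22  1.77  0.59  1.21  1.26]
3.1 used 1.57 [ 0.27  0.71 -1.31  1.66  0.71  1.34  0.5 ]
[ 0.05520002  0.63210691 -0.63203837  1.39243877  0.37819047  1.2387138
 -2.17800746]
```

```bash
cat >> h.py <<'E'
def push(pv,a0,a1,d):
    """approach beside the lever, sweep a0->a1 about pv, then lean on the stop; back off and rise"""
    s=np.sign(a1-a0); far=d-s*.022
    p,q=pose(pv,a0,far,z=.32); ctrl.movep(p,q)
    p,q=pose(pv,a0,far); ctrl.movel(p,max_speed=.12); f0=F()
    print("t",round(get_state()["time"],1),"f0",f0.round(1))
    ctrl.movel(*pose(pv,a0,d),max_speed=.06)
    for a in np.linspace(a0,a1,7)[1:]:
        ctrl.movel(*pose(pv,a,d),max_speed=.06); f=F()-f0
        print(round(a,2),f.round(1))
        if np.linalg.norm(f)>40: break
    for k in range(1,9):
        e=d+s*.002*k; ctrl.movel(*pose(pv,a1,e),max_speed=.03); f=F()-f0
        print("lean",round(e,3),f.round(1))
        if np.linalg.norm(f[:2])>16: break
    ctrl.movel(*pose(pv,a1,far),max_speed=.1)
    p,q=pose(pv,a1,far,z=.32); ctrl.movel(p,max_speed=.15)
    print("t",round(get_state()["time"],1))
E
python3 - <<'E'
from h import *
ctrl.close_gripper()
p=np.array(get_state()["tcp_pos"]); p[2]=.36; ctrl.movel(p,max_speed=.2)
push(PS,1.52,0.,.022)
a,d=vision.grab_frame("top");cv2.imwrite("pics/top2.png",a)
a,d=vision.grab_frame("side");cv2.imwrite("pics/side2.png",a)
E
```

```text
t 5.5 f0 [0.4 0.5 0.7]
1.27 [ 3.6 -1.1 -0.6]
1.01 [ 2.9 -0.   0.4]
0.76 [ 3.3 -0.3  0. ]
0.51 [ 1.4  0.6 -0.3]
0.25 [0.8 1.2 0.4]
0.0 [-0.2  2.2 -1.1]
lean 0.02 [-0.1  5.2 -2.1]
lean 0.018 [-1.2 10.2 -1.8]
lean 0.016 [-1.7 15.4 -2.6]
lean 0.014 [-3.2 20.6 -3.1]
t 11.0
```

View pics/side2.png

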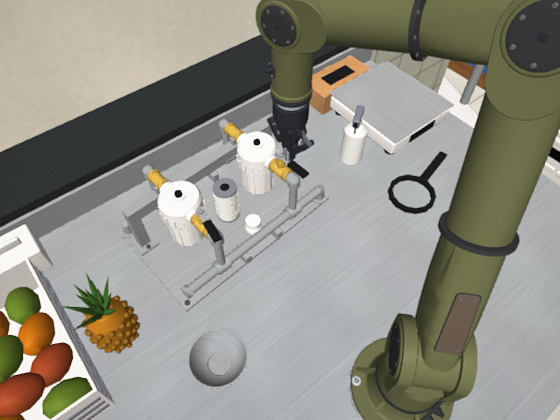

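The spare lever's sleeve is now at about (298,170), along its pipe. I'll check the angle numerically.

```bash
cat >> h.py <<'E'
def ang(cam,im,uv,pv,off):
    c,n=blob(im,uv,14); P=onplane(cam,c,.244)[:2]+off; d=P-pv; return c.round(1),n,np.hypot(*d).round(4),np.arctan2(d@uy,-d@ux).round(3)
OS=np.array([.0009,-.0013])
E
python3 - <<'E'
from h import *
S=cv2.imread("pics/side2.png");T=cv2.imread("pics/top2.png")
print(ang("side",S,(298,170),PS,OS)); print(ang("side",S,(212,231),PU,OS))
E
```

```text
(array([297. , 167.8]), np.int32(186), np.float64(0.0586), np.float64(-0.014))
(array([212.1, 230.6]), np.int32(198), np.float64(0.0622), np.float64(0.214))
```

```bash
python3 - <<'E'
from h import *
push(PU,.2,np.pi/2,-.022)
a,d=vision.grab_frame("side");cv2.imwrite("pics/side3.png",a)
E
```

```text
t 12.8 f0 [-0.1  0.4 -0.5]
0.43 [ 0.1 -3.4 -0.9]
0.66 [-0.9 -2.6 -1.5]
0.89 [-2.2 -2.2 -2.7]
1.11 [-3.7 -1.3 -1.6]
1.34 [-3.8 -0.2 -0.2]
1.57 [-2.6  1.8  0.5]
lean -0.02 [-5.5  2.2  0.5]
lean -0.018 [-6.   2.5  0.9]
lean -0.016 [-12.3   1.2   4.1]
lean -0.014 [-18.7  -0.2   7.7]
t 18.2
```

View pics/side3.png

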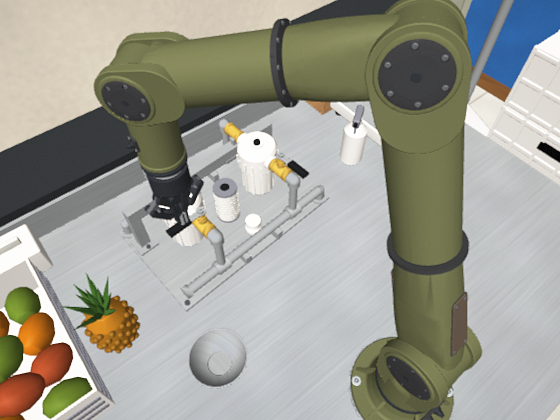

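The used lever's sleeve now lies across its pipe at about (180,229), and the spare lever at (298,170) is in line with its pipe. Next I'll press the used filter's button.

```bash
python3 - <<'E'
from h import *
q=quat(yaw)
ctrl.movep(np.r_[BU,.30],q); ctrl.movel(np.r_[BU,.235],max_speed=.1); f0=F()
for z in (.229,.226,.224,.222,.220,.219,.218,.217,.216,.215):
    ctrl.movel(np.r_[BU,z],max_speed=.03); f=F()-f0; print(z,np.round(get_state()["tcp_pos"],4),f.round(1))
    if f[2]>14: break
ctrl.pause(1.5); print("held",(F()-f0).round(1),np.round(get_state()["tcp_pos"],4))
ctrl.movel(np.r_[BU,.33],max_speed=.1)
ctrl.movep(np.array([.40,-.12,.42]),q)
print(get_state()["time"])
a,d=vision.grab_frame("side");cv2.imwrite("pics/side4.png",a)
b,d=vision.grab_frame("top");cv2.imwrite("pics/top4.png",b)
for n,uv,pv in(("used",(180,229),PU),("spare",(298,170),PS)): print(n,ang("side",a,uv,pv,OS))
E
```

```text
0.229 [0.6454 0.1659 0.2289] [-0.5  0.  -0.2]
0.226 [0.6453 0.1659 0.2258] [ 0.7 -0.7 -0.2]
0.224 [0.6456 0.1661 0.2242] [-0.3 -0.2  1. ]
0.222 [0.6456 0.1661 0.2222] [0.4 0.8 3. ]
0.22 [0.6456 0.1661 0.2203] [1.4 0.3 4.3]
0.219 [0.6456 0.1661 0.2201] [-1.8 -2.  10.4]
0.218 [0.6456 0.1661 0.22  ] [-3.  -2.5 14.1]
held [-4.7 -2.3 14.7] [0.6456 0.1661 0.22  ]
25.75
used (array([178.6, 226.6]), np.int32(210), np.float64(0.0624), np.float64(1.571))
spare (array([297.5, 168.9]), np.int32(166), np.float64(0.062), np.float64(0.01))
```

View pics/side4.png

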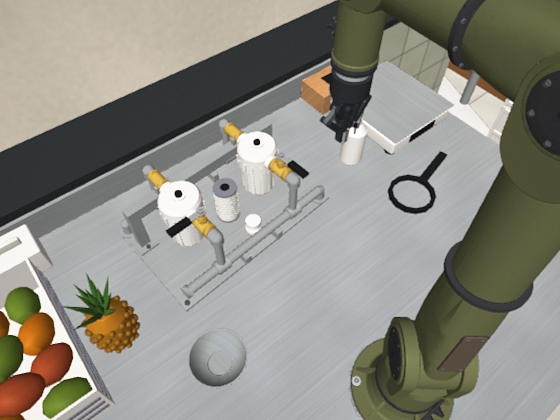

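The used lever is across its pipe (179,227; 1.571 rad) and the spare lever is in line (298,169; 0.01 rad). Both buttons are up, nothing else has moved, and the arm is clear.

```bash
python3 -c "
from h import *
print(ticket.close_job())"
```

```text
the job is handed in; nothing more can be done
None
```

The job is done and handed in at about 26 s: spare valve opened first (0.01 rad), then the used filter's valve shut (1.571 rad), then its button held fully down for 1.5 s and released; the arm is clear and nothing else was moved.

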